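# Hold a sample tube down on the touch vortex mixer

### The job

Take the tall tube out of the rack and press it, upright and foot first, into the rubber cup of the vortex mixer until the cup's sprung head is fully down on its stop. Press firmly but do not bear down hard on it, and leave the short tubes and the dropper bottle where they are. Finish while still holding the tube pressed down there: do not let go or ease off.

Things in the scene. Friction and masses are not known exactly. Their poses are not given: they have to be found in the camera images.
- tall_tube: tall capped tube, 120 mm long: clear body 17 mm in diameter with paper label, its lowest 22 mm tapering to a blunt tip 6 mm wide; top 14 mm a white screw cap 22 mm in diameter. About 25 g. Origin at the centre of its tip (foot), z along it to the cap. It starts in a rack cell, tip on the cell floor 5 mm above the bench, top at 125 mm; it may lean 2 or 3 degrees in the cell
- rack: grey plastic tube rack, fixed, 101 x 221 x 50 mm high, 4 x 9 square cells at 24 mm pitch, open on top, 18.6 mm wide, 45 mm deep. Origin at the centre of its underside, x across the 101 mm, y along the 221 mm, z up. The three tubes stand in the cells at (x, y) = (-12, -72), (12, 0) and (-12, 72) mm; which in which varies
- mixer: touch vortex mixer, fixed and heavy: white housing 150 x 125 x 125 mm high with a sloped control panel on its -x side, rubber feet on the bench. Origin at the centre of its underside, z up. The cup head stands on top, its upright axis 18 mm from the origin along the mixer's own +x (away from the panel)
- cup_rim (a point): centre of the rim of the black rubber cup on top of the mixer, moving with the cup; 166 mm above the bench with the head up. The cup is open upward, 54 mm in diameter outside and about 40 mm inside at the rim, its walls slope in like a funnel to a flat floor 16 mm in diameter, 16 mm below the rim. z up
- cup_head (a joint): how far the cup head is pressed down, in m: 0 up at rest, 0.005 down on its hard stop. A spring pushes it up: 5 N just starts it down, 10 N brings it to the stop, and beyond that it does not give. It springs up again when the push ends
- short_tube_a: short capped tube in the rack, to be left alone: 82 mm long, 16 mm in diameter, white cap 18 mm in diameter, 13 mm high. Origin at its foot, z up; its top is 87 mm above the bench
- short_tube_b: a second short tube just like it, in another cell, to be left alone
- dropper_bottle: small white dropper bottle with a grey cap, 26 mm in diameter, 66 mm high, standing loose on the bench beyond the rack and mixer, to be left alone. Origin at the centre of its underside, z up
Not all that is in view belongs to the job. Leave any pink look-alike of the mixer alone.

How it is judged:
By the outcome, as a careful person would: the job done as asked, in the order asked, and still so for the second after the job is handed in, while the arm keeps its last pose, push and grip.
It also fails if it takes over 64 s, if anything falls off the work surface, if the arm or the gripper's body presses on something with over 40 N, if the wrist force passes 120 N, or if a joint passes its speed limit or range.

### The arm

A 7-joint arm with a two-finger parallel gripper is mounted at the origin on the work surface. World frame = base frame: x ahead of the robot, y to its left, z up, the work surface at z = 0. Lengths are in mm, angles in rad, forces in N, time in s.
With the tool pointing down it reaches from about 425 to 875 mm from the base axis. Payload 4.7 kg.
Tool frame: the origin (TCP) lies on the front face of the gripper's body, between the roots of the fingers; the fingertips stand 70 mm ahead of it and the grasp point (between the pads) lies 51 mm ahead of it; y points along the fingers, x is the direction in which the jaws open and shut, and the axes are right-handed (so a half turn about y gives the same grasp; the last joint's range is limited). The gripper opens to 87 mm and grips with 3 to 60 N. Pads are 19 mm wide; open, the fingers measure 117 mm over their backs; the gripper's body (75 mm by 190 mm) begins 51 mm behind the grasp point.
Start: joints at [1.185, 0.321, -0.07, 1.45, 0.023, 1.371, -0.057], TCP at [252.985, -598.763, 292.287] pointing down, gripper open.
Joint ranges: [-2.86, 2.86], [-0.3, 2.09], [-1.38, 1.24], [0.06, 2.45], [-1.56, 4.7], [0.09, 2.05], [-2.69, 2.69]. Speed limits (rad/s): [2.57, 2.57, 3.14, 3.14, 3.14, 3.14, 3.14].

### API

Orientations are given as a unit quaternion [x, y, z, w].
In Python, from bench import arm gives the robot as it stands.
- The arm moves only by the tool play_rows, never from a script. Its argument "moves" is a list that holds one entry, the list of rows, each a list of 7 numbers: the shift along the tool's x, y, z in m, then the turn, a rotation vector about the tool's x, y, z in rad, then the opening, from -1 (shut) to 1 (fully open). In form: [[[x, y, z, wx, wy, wz, gripper], ...]]. A call has 1 to 10 rows; each row shifts and turns the pose as measured when the row begins, along the tool's axes as they then stand; what a row does not reach is not made up. A row lasts 1/12 s, in which the tool goes at most 41.7 mm and 7.16 degrees, less where a joint would pass 70% of its speed; a pose out of reach is approached as far as the arm can. A call is refused whole if a number of a shift passes 0.0417 or a number of a turn 0.125, either way. A call with a gripper value outside its range is refused whole. The fingers move at their own pace and stop on an object; "newtons" is the grip in N (left out, the last holds). Time passes only in rows, so rows that do not move let the fingers close. It gives the time, the measured TCP pose, the force and the opening at its end, in the units of the state.
- arm.read_state(): the state, without advancing time (a new reading comes with each control period).
- arm.grab_frame(name): name is "scene" or "top"; returns a dict with "color" (480x640x3 uint8, red, green, blue), "intrinsics" (3x3 intrinsics, pixels), "R" (3x3) and "t" (3): a world point X has camera coordinates R X + t. Camera axes: x right, y down, z forward; pixel columns grow to the right and rows downward; lengths in mm; the calibration is good to about 2 mm. A picture is of the moment at which its call begins. There is no depth.
- arm.hand_in(): hands the job in, once; it reports no verdict.
The state is a dict: "time_s": time; "joints": joint angles; "joint_vel": joint speeds; "tau": joint torques, N m; "eef_pos": TCP position; "ee_rot": TCP orientation; "ft_force": force on the tool from outside, world axes, zero at the start; "moment": the same for the moment, N m; "opening": opening from 0.0 (shut) to 1.0 (fully open).
Only numpy, scipy, OpenCV 4.12 (cv2) and the standard library are available. Lean on these libraries where they do the work, as an engineer would, in place of code of your own. Each camera call takes 0.05 s, during which the arm holds its last target. There are 200 camera calls.

## Working session

There is one attempt and no reset: what is moved stays moved. The work goes in short steps, Python scripts to look and compute and a tool call to move; the robot and the scene stay as the last step left them, time stands still between calls to the robot, and variables do not carry over. Pictures are saved under pics/ and viewed, about 8 in all and at most 12, crops included, and the job is handed in when it is done.

Besides the shell and the picture viewer there is one more tool, called after "Request:" as name(argument=value, ...) on one line, values as JSON. play_rows: Moves the arm, as the interface text tells. Its arguments: {"type":"object","properties":{"moves":{"type":"array","items":{"type":"array","items":{"type":"array","items":{"type":"number"}}}},"newtons":{"type":"number"}},"required":["moves"]}

```bash
mkdir -p pics; cat > h.py <<'E'
from bench import arm
import cv2, numpy as np
def grab(n):
    f=arm.grab_frame(n); return f
def proj(f,X):
    c=f["R"]@np.array(X,float)+f["t"]; p=f["intrinsics"]@c; return p[:2]/p[2]
def ray(f,u,v,z):
    R=np.array(f["R"]);t=np.array(f["t"]); d=R.T@np.linalg.solve(f["intrinsics"],[u,v,1]); C=-R.T@t
    return C+d*(z-C[2])/d[2]
E
python3 - <<'E'
from h import *
import pickle
for n in("scene","top"):
    f=grab(n); cv2.imwrite(f"pics/{n}0.png",f["color"][...,::-1]); pickle.dump(f,open(f"{n}0.pkl","wb"))
    print(n,-np.array(f["R"]).T@f["t"],np.round(f["R"],2).tolist(),f["intrinsics"][0][0])
s=arm.read_state();print(s)
E
```

```text
scene [1140.44370688  138.25594864  607.9652045 ] [[-0.24, 0.97, 0.01], [0.58, 0.15, -0.8], [-0.78, -0.19, -0.59]] 438.43053160966235
top [347.37452693   6.38624846 974.58096277] [[-0.02, -1.0, 0.03], [-0.98, 0.01, -0.17], [0.17, -0.03, -0.98]] 453.07206959223834
{'time_s': 0.1, 'joints': array([ 1.18511008,  0.32175151, -0.07009586,  1.45152976,  0.02263497,
        1.37079691, -0.05689237]), 'joint_vel': array([-1.25258412e-03, -2.05654545e-03, -5.51819501e-05, -3.96018828e-03,
        1.22623235e-03, -1.57985128e-03,  5.43671316e-04]), 'tau': array([ 6.23017204e-04, -4.92571950e+01, -4.05211682e-01, -3.13398671e+01,
       -6.41415012e-02,  3.95710731e-02,  4.52391873e-05]), 'eef_pos': array([ 252.80986648, -598.42448996,  291.28083056]), 'ee_rot': array([-0.58904136,  0.39126918, -0.39022281,  0.58963113]), 'ft_force': array([-0.48896937,  0.88287874,  0.23057727]), 'moment': array([-0.02733921,  0.0550049 , -0.02316382]), 'opening': 1.0032673812083976}
```

View pics/scene0.png

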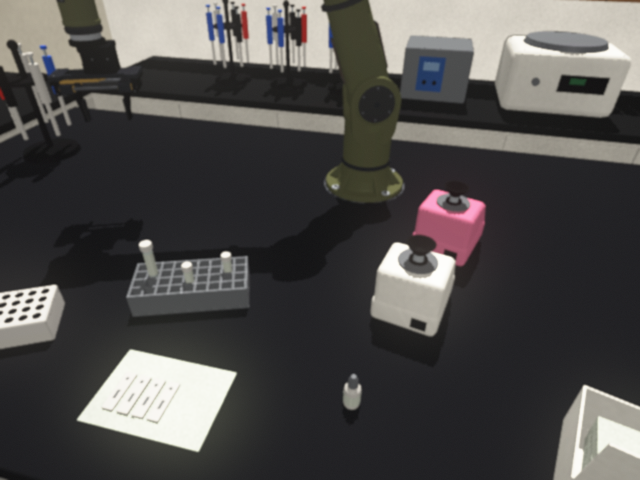

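View pics/top0.png

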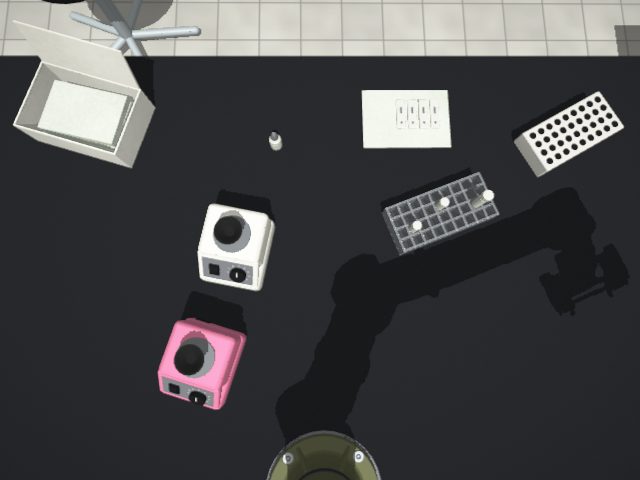

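Scene view: the tall tube has its cap at (147,245), and the short tubes are at (187,267) and (226,257). In the top view the tall tube's cap is at about (488,195), and the short ones at (445,202) and (417,226). There are two mixers: the white one has its cup at top (229,230) / scene (424,246), and the pink one at top (190,358) is the look-alike to leave. The dropper bottle is at top (275,141). I'll confirm with one enlarged crop.

```bash
python3 - <<'E'
from h import *
a=cv2.imread("pics/top0.png");b=cv2.imread("pics/scene0.png")
c=lambda i,x,y:cv2.resize(i[y:y+75,x:x+100],(400,300),interpolation=cv2.INTER_CUBIC)
cv2.imwrite("pics/c1.png",np.vstack([np.hstack([c(a,430,160),c(a,190,195)]),np.hstack([c(b,110,220),c(b,375,220)])]))
E
```

```text
(no output)
```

View pics/c1.png

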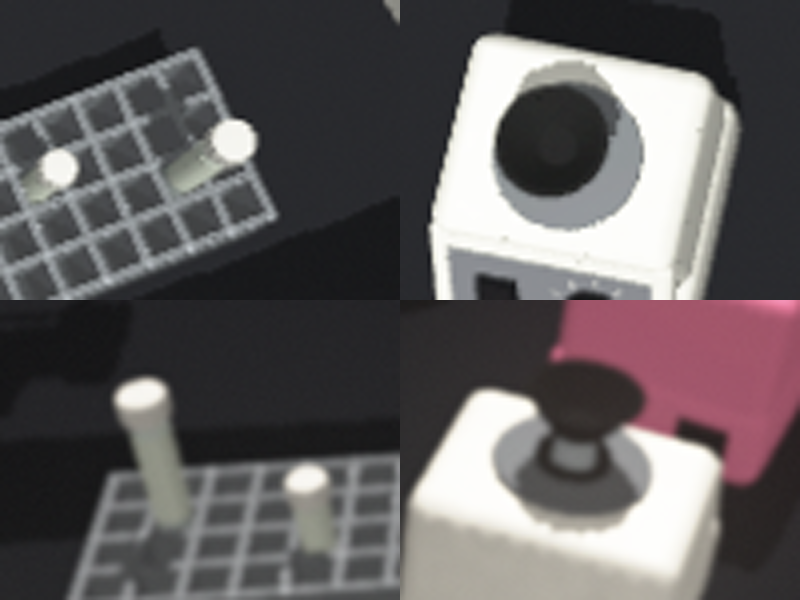

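The crop confirms both. The tall tube (much longer than its neighbour) has its cap at top (488,195) / scene (146,242). The white mixer's cup is at top (228,230) / scene (422,243). Next I triangulate them.

```bash
python3 - <<'E'
from h import *
import pickle
T=pickle.load(open("top0.pkl","rb"));S=pickle.load(open("scene0.pkl","rb"))
P=lambda f:np.array(f["intrinsics"])@np.c_[f["R"],f["t"]]
for n,a,b,z in(("cap",(488.1,195.1),(145.4,242.1),125),("rim",(227.4,229.4),(421.9,243),166)):
    X=cv2.triangulatePoints(P(T),P(S),np.array(a).reshape(2,1),np.array(b).reshape(2,1));print(n,(X[:3]/X[3]).T.round(1),ray(T,*a,z).round(1),ray(S,*b,z).round(1))
cs=[ray(T,*p,50) for p in((479.2,171.8),(499,213.5),(403,252),(382.5,211))]
print(np.round(cs,1),[round(np.linalg.norm(cs[i]-cs[(i+1)%4])) for i in range(4)])
c=np.mean(cs,0);y=(cs[0]+cs[1]-cs[2]-cs[3]);y/=np.linalg.norm(y);x=np.array([y[1],-y[0],0])
print("c",c,"y",y,"ang",np.degrees(np.arctan2(y[1],y[0])))
for p in((-12,-72),(12,0),(-12,72)):
    q=c+x*p[0]+y*p[1];print(p,q.round(1),proj(T,q).round(),"flip",(c-x*p[0]-y*p[1]).round(1),proj(T,c-x*p[0]-y*p[1]).round())
print(ray(T,475-.4,205.6-.4,50),ray(T,275,147,0))
from scipy.spatial.transform import Rotation as R
s=arm.read_state();print(R.from_quat(s["ee_rot"]).as_matrix().round(3),s["eef_pos"])
E
```

```text
cap [[ 573.3 -329.2  126. ]] [ 572.7 -327.8  125. ] [ 571.7 -332.4  125. ]
rim [[502.  168.3 165.4]] [501.9 168.7 166. ] [503.1 167.8 166. ]
[[ 644.3 -342.    50. ]
 [ 552.3 -377.5   50. ]
 [ 472.7 -170.2   50. ]
 [ 560.  -130.8   50. ]] [99, 222, 96, 227]
c [ 557.34133008 -255.12676536   50.        ] y [ 0.36451825 -0.93119624  0.        ] ang -68.6220618376363
(-12, -72) [ 542.3 -183.7   50. ] [408. 219.] flip [ 572.4 -326.5   50. ] [474. 204.]
(12, 0) [ 546.2 -259.5   50. ] [444. 217.] flip [ 568.5 -250.8   50. ] [439. 207.]
(-12, 72) [ 594.8 -317.8   50. ] [470. 194.] flip [ 519.9 -192.5   50. ] [413. 229.]
[ 570.79407148 -326.79267505   50.        ] [721.64846301  99.83628794   0.        ]
[[ 0.389 -0.001  0.921]
 [-0.921  0.002  0.389]
 [-0.002 -1.    -0.   ]] [ 252.80986648 -598.42448996  291.28083056]
```

Both match the known geometry: the cap triangulates to z 126 and the rim to 165.4. The rack cell in the picture also agrees with the tube position. The tool's x axis already lies along the rack, so the tool doesn't need turning. Moving over the tube.

Request:
play_rows(moves=[[[-0.012,0,0.0385,0,0,0,0.2],[-0.012,0,0.0385,0,0,0,0.2],[-0.012,0,0.0385,0,0,0,0.2],[-0.012,0,0.0385,0,0,0,0.2],[-0.012,0,0.0385,0,0,0,0.2],[-0.012,0,0.0385,0,0,0,0.2],[-0.012,0,0.0385,0,0,0,0.2],[-0.012,0,0.0385,0,0,0,0.2],[-0.012,0,0.0385,0,0,0,0.2],[0,0,0,0,0,0,0.2]]], newtons=40)

```text
time_s: 0.93
eef_pos: [535.1, -358.1, 282.7]
ee_rot: [-0.586, 0.399, -0.39, 0.587]
ft_force: [1.1, 1.7, -0.2]
opening: 0.6
```

Request:
play_rows(moves=[[[-0.007,0,0.023,0,0,0,0.2],[-0.007,0,0.023,0,0,0,0.2],[0,0,0,0,0,0,0.2],[0,0,0,0,0,0,0.2]]])

```text
time_s: 1.27
eef_pos: [575.2, -322.9, 279.6]
ee_rot: [-0.587, 0.399, -0.387, 0.589]
ft_force: [-0.3, -0.6, 0.1]
opening: 0.603
```

```bash
cat > d.py <<'E'
import sys
from h import *
from scipy.spatial.transform import Rotation as R
tgt=np.array(eval(sys.argv[1]),float)
s=arm.read_state();M=R.from_quat(s["ee_rot"]).as_matrix()
z=M[:,2]*[1,1,0];z/=np.linalg.norm(z);y=np.array([0,0,-1.]);D=np.c_[np.cross(y,z),y,z]
print("t",round(s["time_s"],2),"pos",s["eef_pos"].round(1),"shift",(M.T@(tgt-s["eef_pos"])).round(1),"turn",R.from_matrix(M.T@D).as_rotvec().round(4),"F",s["ft_force"].round(1),"open",round(s["opening"]*87,1))
print(M.round(3).tolist())
E
python3 d.py "[572.8,-328,137]"
```

```text
t 1.27 pos [ 575.2 -322.9  279.6] shift [  6.  142.5  -3. ] turn [ 0.0081 -0.0001 -0.0154] F [-0.3 -0.6  0.1] open 52.5
[[0.383, -0.013, 0.924], [-0.924, 0.011, 0.383], [-0.015, -1.0, -0.008]]
```

Request:
play_rows(moves=[[[0.006,0.02,-0.003,0.008,0,-0.015,0.2],[0,0.03,0,0,0,0,0.2],[0,0.024,0,0,0,0,0.2],[0,0,0,0,0,0,0.2],[0,0,0,0,0,0,0.2]]])

```text
time_s: 1.68
eef_pos: [571.4, -334.0, 204.0]
ee_rot: [0.588, -0.393, 0.394, -0.586]
ft_force: [0.1, -0.5, 1.9]
opening: 0.597
```

```bash
python3 d.py "[572.8,-328,137]"; python3 - <<'E'
from h import *
c=lambda i,x,y:cv2.resize(i[y:y+150,x:x+200],(400,300),interpolation=cv2.INTER_CUBIC)
a=grab("top")["color"][...,::-1];b=grab("scene")["color"][...,::-1]
cv2.imwrite("pics/c2.png",np.hstack([c(a,380,120),c(b,50,160)]))
E
```

```text
t 1.68 pos [ 571.4 -334.   204. ] shift [-5.2 66.9  3.7] turn [0.0014 0.     0.0029] F [ 0.1 -0.5  1.9] open 51.9
[[0.38, -0.0, 0.925], [-0.925, -0.003, 0.38], [0.003, -1.0, -0.001]]
```

View pics/c2.png

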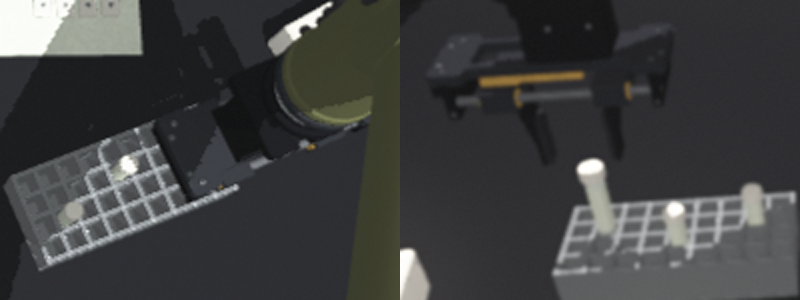

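The scene crop shows the cap at crop (591,165), between and below the two fingertips. The neighbouring tubes are clear of the fingers. I correct sideways by 5 mm and go down.

Request:
play_rows(moves=[[[-0.005,0,0.004,0,0,0.003,0.2],[0,0,0,0,0,0,0.2],[0,0.015,0,0,0,0,0.2],[0,0.015,0,0,0,0,0.2],[0,0.015,0,0,0,0,0.2],[0,0.015,0,0,0,0,0.2],[0,0,0,0,0,0,0.2],[0,0,0,0,0,0,0.2]]])

```text
time_s: 2.45
eef_pos: [580.5, -329.8, 156.9]
ee_rot: [-0.587, 0.386, -0.401, 0.588]
ft_force: [-0.1, -0.1, 0.8]
opening: 0.604
```

```bash
python3 d.py "[572.8,-328,137]"
```

```text
t 2.45 pos [ 580.5 -329.8  156.9] shift [-4.9 19.7 -6.8] turn [-0.0129 -0.0001  0.0172] F [-0.1 -0.1  0.8] open 52.5
[[0.38, 0.018, 0.925], [-0.925, -0.011, 0.38], [0.017, -1.0, 0.013]]
```

Request:
play_rows(moves=[[[-0.005,0.006,-0.007,-0.013,0,0.017,0.2],[0,0.007,0,0,0,0,0.2],[0,0.007,0,0,0,0,0.2],[0,0,0,0,0,0,0.2],[0,0,0,0,0,0,0.2]]])

```text
time_s: 2.87
eef_pos: [573.5, -328.4, 139.7]
ee_rot: [-0.587, 0.392, -0.395, 0.587]
ft_force: [0.6, -0.7, 0.7]
opening: 0.6
```

```bash
python3 d.py "[572.8,-328,137]"
```

```text
t 2.87 pos [ 573.5 -328.4  139.7] shift [-0.7  2.7 -0.5] turn [-0.0026 -0.      0.0037] F [ 0.6 -0.7  0.7] open 52.2
[[0.38, 0.004, 0.925], [-0.925, -0.002, 0.38], [0.004, -1.0, 0.003]]
```

Well aligned. Closing.

Request:
play_rows(moves=[[[-0.001,0.003,0,-0.003,0,0.004,0.2],[0,0,0,0,0,0,-1],[0,0,0,0,0,0,-1],[0,0,0,0,0,0,-1],[0,0,0,0,0,0,-1],[0,0,0,0,0,0,-1],[0,0,0,0,0,0,-1],[0,0,0,0,0,0,-1],[0,0,0,0,0,0,-1]]], newtons=40)

```text
time_s: 3.62
eef_pos: [573.7, -327.6, 137.4]
ee_rot: [-0.587, 0.393, -0.394, 0.587]
ft_force: [0.7, -0.4, -0.3]
opening: 0.224
```

```bash
python3 d.py "[573,-328,337]"
```

```text
t 3.62 pos [ 573.7 -327.6  137.4] shift [   0.2 -199.6   -0.7] turn [-0.0004 -0.      0.0004] F [ 0.7 -0.4 -0.3] open 19.4
[[0.38, 0.001, 0.925], [-0.925, -0.0, 0.38], [0.0, -1.0, 0.0]]
```

Request:
play_rows(moves=[[[0,0,0,0,0,0,-1],[0,0,0,0,0,0,-1],[0,0,0,0,0,0,-1],[0,-0.008,0,0,0,0,-1],[0,-0.01,0,0,0,0,-1],[0,-0.01,0,0,0,0,-1],[0,0,0,0,0,0,-1]]])

```text
time_s: 4.2
eef_pos: [573.7, -328.0, 168.1]
ee_rot: [0.587, -0.393, 0.394, -0.587]
ft_force: [-0.0, -0.5, 1.4]
opening: 0.224
```

```bash
python3 d.py "[573,-328,337]"
```

```text
t 4.2 pos [ 573.7 -328.   168.1] shift [-1.000e-01 -1.689e+02 -6.000e-01] turn [-0.0002 -0.      0.0008] F [-0.  -0.5  1.4] open 19.5
[[0.38, 0.0, 0.925], [-0.925, -0.001, 0.38], [0.001, -1.0, 0.0]]
```

Request:
play_rows(moves=[[[0,-0.02,0,0,0,0,-1],[0,-0.025,0,0,0,0,-1],[0,-0.025,0,0,0,0,-1],[0,-0.025,0,0,0,0,-1],[0,-0.025,0,0,0,0,-1],[0,-0.025,0,0,0,0,-1],[0,-0.015,0,0,0,0,-1],[0,0,0,0,0,0,-1]]])

```text
time_s: 4.87
eef_pos: [573.0, -326.4, 339.4]
ee_rot: [-0.587, 0.393, -0.394, 0.588]
ft_force: [0.5, 0.5, 1.1]
opening: 0.218
```

```bash
python3 d.py "[502,168,345]"; python3 - <<'E'
from h import *
c=lambda i,x,y:cv2.resize(i[y:y+150,x:x+200],(600,450),interpolation=cv2.INTER_CUBIC)
b=grab("scene")["color"][...,::-1]
cv2.imwrite("pics/c3.png",c(b,50,130))
E
```

```text
t 4.87 pos [ 573.  -326.4  339.4] shift [-484.1   -6.   122.8] turn [-0.0019 -0.      0.0012] F [0.5 0.5 1.1] open 19.0
[[0.381, 0.002, 0.925], [-0.925, -0.0, 0.381], [0.001, -1.0, 0.002]]
```

View pics/c3.png

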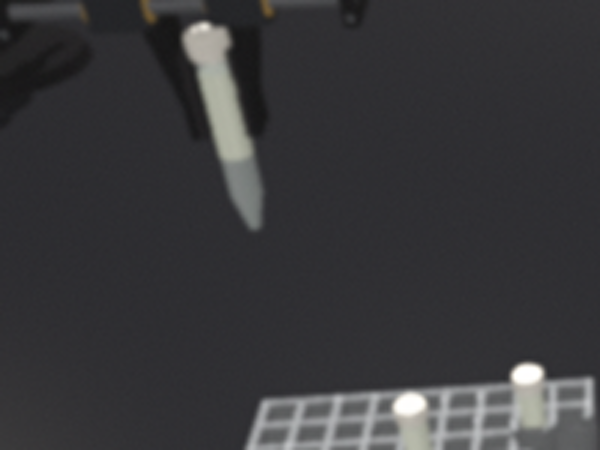

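The tube is held below its cap, upright to within a few degrees, with its tip at scene (135,206). The other tubes are undisturbed. Carrying it to the mixer.

Request:
play_rows(moves=[[[-0.02,0,0.005,0,0,0,-1],[-0.032,-0.001,0.008,0,0,0,-1],[-0.034,-0.001,0.009,0,0,0,-1],[-0.034,-0.001,0.009,0,0,0,-1],[-0.034,-0.001,0.009,0,0,0,-1],[-0.034,-0.001,0.009,0,0,0,-1],[-0.034,-0.001,0.009,0,0,0,-1],[-0.034,-0.001,0.009,0,0,0,-1],[-0.03,0,0.008,0,0,0,-1],[-0.015,0,0.004,0,0,0,-1]]])

```text
time_s: 5.75
eef_pos: [523.6, -10.7, 328.0]
ee_rot: [0.588, -0.403, 0.391, -0.582]
ft_force: [0.7, -0.4, -0.1]
opening: 0.222
```

```bash
python3 d.py "[502,168,345]"
```

```text
t 5.75 pos [523.6 -10.7 328. ] shift [-174.2  -16.2   45.6] turn [ 0.0178 -0.0001 -0.0095] F [ 0.7 -0.4 -0.1] open 19.3
[[0.369, -0.02, 0.929], [-0.929, 0.002, 0.369], [-0.009, -1.0, -0.018]]
```

Request:
play_rows(moves=[[[-0.025,-0.008,0.006,0.018,0,-0.009,-1],[-0.03,-0.007,0.008,0,0,0,-1],[-0.03,-0.005,0.008,0,0,0,-1],[-0.03,-0.003,0.008,0,0,0,-1],[-0.025,-0.001,0.007,0,0,0,-1],[-0.015,0,0.004,0,0,0,-1],[0,0,0,0,0,0,-1],[0,0,0,0,0,0,-1]]])

```text
time_s: 6.42
eef_pos: [495.4, 160.7, 340.7]
ee_rot: [0.59, -0.399, 0.389, -0.583]
ft_force: [0.5, 0.1, -0.2]
opening: 0.223
```

```bash
python3 d.py "[502,168,345]"
```

```text
t 6.42 pos [495.4 160.7 340.7] shift [-4.3 -4.5  8.8] turn [ 0.0157 -0.     -0.0059] F [ 0.5  0.1 -0.2] open 19.4
[[0.378, -0.017, 0.926], [-0.926, -0.0, 0.378], [-0.006, -1.0, -0.016]]
```

Request:
play_rows(moves=[[[-0.004,0.01,0.009,0.016,0,-0.006,-1],[0,0.007,0,0,0,0,-1],[0,0,0,0,0,0,-1],[0,0,0,0,0,0,-1]]])

```text
time_s: 6.75
eef_pos: [501.9, 162.4, 319.6]
ee_rot: [0.588, -0.397, 0.395, -0.584]
ft_force: [-0.2, 0.8, 0.5]
opening: 0.221
```

```bash
python3 d.py "[502,168,318]"; python3 - <<'E'
from h import *
import pickle
S=grab("scene");T=grab("top");pickle.dump((S,T),open("m.pkl","wb"))
c=lambda i,x,y:cv2.resize(i[y:y+150,x:x+100],(400,600),interpolation=cv2.INTER_CUBIC)
cv2.imwrite("pics/c4.png",np.hstack([c(S["color"][...,::-1],370,120),c(T["color"][...,::-1],170,160)]))
E
```

```text
t 6.75 pos [501.9 162.4 319.6] shift [-5.2  1.6  2.2] turn [0.0056 0.     0.0014] F [-0.2  0.8  0.5] open 19.3
[[0.373, -0.005, 0.928], [-0.928, -0.003, 0.373], [0.001, -1.0, -0.006]]
```

View pics/c4.png

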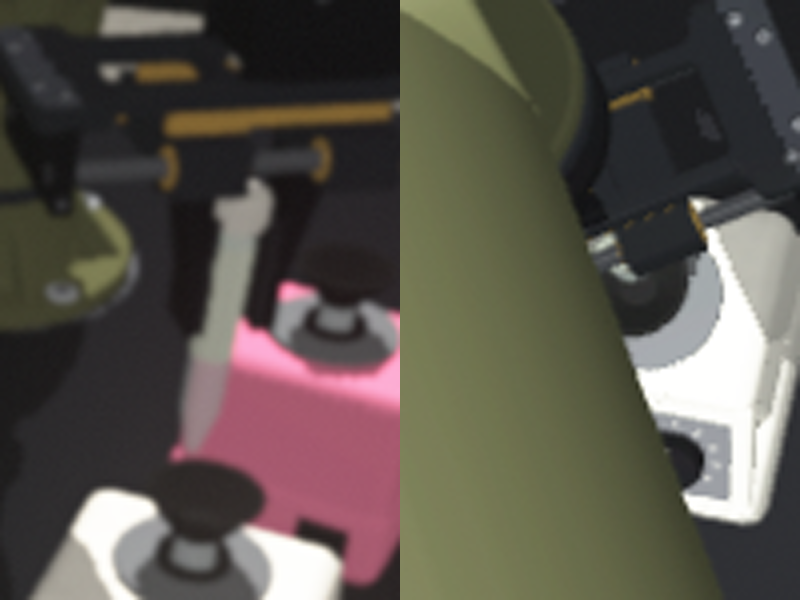

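Scene crop: the tip is at crop (190,452), so full (417,232.5). The cap top is at about (248,185), so (431.6,166). I compare that with a vertical line through the tool axis.

```bash
python3 - <<'E'
from h import *
import pickle
S,T=pickle.load(open("m.pkl","rb"))
for X in([501.9,162.4,187.2],[501.9,162.4,300],[501.9,162.4,193],[502.3,168.3,166]):
    p=proj(S,X);print(X,p.round(1),"crop",((p-[370,120]+.5)*4-.5).round())
p=np.array([190,452.]);p=(p+.5)/4-.5+[370,120];print(ray(S,*p,187.2))
p=np.array([244,208.]);p=(p+.5)/4-.5+[370,120];print(ray(S,*p,300))
E
```

```text
[501.9, 162.4, 187.2] [420.6 232. ] crop [204. 450.]
[501.9, 162.4, 300] [431.3 171.8] crop [247. 209.]
[501.9, 162.4, 193] [421.1 229.2] crop [206. 438.]
[502.3, 168.3, 166] [422.2 242.8] crop [210. 493.]
[505.2026857  156.85362392 187.2       ]
[501.53312091 161.3768704  300.        ]
```

The tube leans about 2.5° along the jaw direction, with its tip 5–6 mm toward +tool x. I turn the tool +0.045 about its z and shift to put the tip over the cup.

Request:
play_rows(moves=[[[-0.005,0,0.002,0.006,0,0.025,-1],[0,0,0,0,0,0.02,-1],[0,0,0,0,0,0,-1],[0,0,0,0,0,0,-1]]])

```text
time_s: 7.18
eef_pos: [502.9, 166.7, 321.3]
ee_rot: [-0.575, 0.41, -0.383, 0.595]
ft_force: [-0.2, -1.2, -1.1]
opening: 0.222
```

```bash
python3 d.py "[502.7,167.4,318]"; python3 - <<'E'
from h import *
import pickle
S=grab("scene");pickle.dump(S,open("m2.pkl","wb"))
c=lambda i,x,y:cv2.resize(i[y:y+150,x:x+100],(400,600),interpolation=cv2.INTER_CUBIC)
cv2.imwrite("pics/c5.png",c(S["color"][...,::-1],370,120))
E
```

```text
t 7.18 pos [502.9 166.7 321.3] shift [-0.6  3.3  0.1] turn [-0.0032  0.0001 -0.0477] F [-0.2 -1.2 -1.1] open 19.3
[[0.37, -0.015, 0.929], [-0.928, 0.045, 0.37], [-0.048, -0.999, 0.003]]
```

View pics/c5.png

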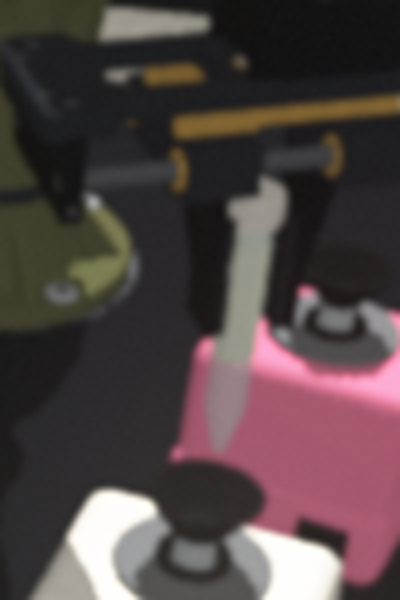

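The tip is at crop (219,449) and the cap at (259,200). A plumb line over the rim centre (210,493) predicts (218,·) and (262,·), so the tube is upright and over the cup. Going down.

Request:
play_rows(moves=[[[0,0.008,0,-0.003,0,-0.003,-1],[0,0.009,0,0,0,0,-1],[0,0.008,0,0,0,0,-1],[0,0,0,0,0,0,-1],[0,0,0,0,0,0,-1]]])

```text
time_s: 7.65
eef_pos: [502.2, 167.7, 293.2]
ee_rot: [-0.577, 0.41, -0.384, 0.594]
ft_force: [0.6, -0.1, -0.6]
opening: 0.223
```

```bash
python3 d.py "[502.7,167.4,282]"
```

```text
t 7.65 pos [502.2 167.7 293.2] shift [ 1.  11.2  0.4] turn [ 0.0008 -0.     -0.0437] F [ 0.6 -0.1 -0.6] open 19.4
[[0.37, -0.017, 0.929], [-0.928, 0.04, 0.371], [-0.044, -0.999, -0.001]]
```

Request:
play_rows(moves=[[[0.001,0.004,0,0,0,0,-1],[0,0.004,0,0,0,0,-1],[0,0.002,0,0,0,0,-1],[0,0,0,0,0,0,-1],[0,0,0,0,0,0,-1]]])

```text
time_s: 8.07
eef_pos: [502.4, 167.5, 282.2]
ee_rot: [-0.577, 0.409, -0.384, 0.594]
ft_force: [-0.4, 0.1, -1.2]
opening: 0.224
```

Request:
play_rows(moves=[[[0,0.002,0,0,0,0,-1],[0,0.001,0,0,0,0,-1],[0,0.001,0,0,0,0,-1]]])

```text
time_s: 8.32
eef_pos: [504.2, 168.4, 281.3]
ee_rot: [-0.575, 0.408, -0.385, 0.595]
ft_force: [0.7, -0.6, 5.0]
opening: 0.222
```

Request:
play_rows(moves=[[[-0.001,0.002,-0.001,0,0,0,-1],[0,0.002,0,0,0,0,-1],[0,0.002,0,0,0,0,-1]]])

```text
time_s: 8.57
eef_pos: [505.6, 169.7, 279.7]
ee_rot: [-0.573, 0.405, -0.388, 0.597]
ft_force: [0.2, 0.0, 6.3]
opening: 0.222
```

```bash
python3 d.py "[502.7,167.4,277]"
```

```text
t 8.57 pos [505.6 169.7 279.7] shift [ 1.1  2.6 -3.6] turn [-0.0149  0.0003 -0.0401] F [0.2 0.  6.3] open 19.3
[[0.37, -0.001, 0.929], [-0.928, 0.043, 0.37], [-0.04, -0.999, 0.015]]
```

Request:
play_rows(moves=[[[0.001,0.003,-0.003,-0.015,0,-0.003,-1],[0,0.003,-0.001,-0.004,0,0,-1],[0,0.003,-0.001,-0.004,0,0,-1]]])

```text
time_s: 8.82
eef_pos: [504.6, 169.0, 276.7]
ee_rot: [-0.577, 0.406, -0.387, 0.593]
ft_force: [0.0, 0.1, 13.0]
opening: 0.222
```

```bash
python3 d.py "[502.7,167.4,277]"
```

```text
t 8.82 pos [504.6 169.  276.7] shift [ 0.7 -0.3 -2.4] turn [-0.004   0.0001 -0.0354] F [ 0.   0.1 13. ] open 19.3
[[0.371, -0.009, 0.929], [-0.928, 0.034, 0.371], [-0.035, -0.999, 0.004]]
```

Request:
play_rows(moves=[[[0.0,0.0035,-0.002,-0.004,0,-0.008,-1],[0,0.0035,-0.001,-0.003,0,-0.002,-1],[0,0.0035,-0.001,-0.003,0,0,-1]]])

```text
time_s: 9.07
eef_pos: [506.8, 171.2, 276.6]
ee_rot: [-0.576, 0.4, -0.393, 0.594]
ft_force: [-0.7, 0.4, 11.9]
opening: 0.221
```

```bash
python3 d.py "[502.7,167.4,277]"; python3 - <<'E'
from h import *
S=grab("scene")
c=lambda i,x,y:cv2.resize(i[y:y+150,x:x+100],(400,600),interpolation=cv2.INTER_CUBIC)
cv2.imwrite("pics/c6.png",c(S["color"][...,::-1],370,130))
E
python3 d.py "[502.7,167.4,277]"
```

```text
t 9.07 pos [506.8 171.2 276.6] shift [ 2.  -0.6 -5.2] turn [-0.0151  0.0002 -0.0233] F [-0.7  0.4 11.9] open 19.3
[[0.371, 0.005, 0.929], [-0.928, 0.027, 0.371], [-0.023, -1.0, 0.015]]
t 9.12 pos [506.8 171.4 276.6] shift [ 2.2 -0.6 -5.3] turn [-0.0155  0.0002 -0.0233] F [-0.2 -0.  12.6] open 19.5
[[0.371, 0.006, 0.929], [-0.928, 0.027, 0.371], [-0.023, -1.0, 0.015]]
```

View pics/c6.png

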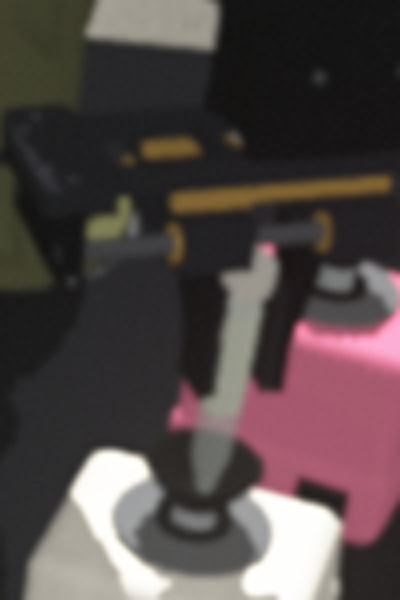

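The tube foot is in the cup at crop (205,485), and the head is visibly lower. From 13 N to 12 N, z stayed at 276.6, so it's on the stop. I take out the sideways drift, straighten the tube and push a little more for margin.

Request:
play_rows(moves=[[[0.001,0.004,-0.005,-0.016,0,0.015,-1],[0.001,0.004,-0.003,-0.008,0,0.008,-1],[0,0.004,-0.003,-0.008,0,0.003,-1]]])

```text
time_s: 9.37
eef_pos: [504.5, 168.7, 276.5]
ee_rot: [-0.574, 0.408, -0.384, 0.597]
ft_force: [1.2, -0.7, 14.7]
opening: 0.222
```

```bash
python3 d.py "[502.7,167.4,277]"
```

```text
t 9.37 pos [504.5 168.7 276.5] shift [ 0.5 -0.5 -2.2] turn [-0.008   0.0002 -0.045 ] F [ 1.2 -0.7 14.7] open 19.3
[[0.372, -0.009, 0.928], [-0.927, 0.045, 0.372], [-0.045, -0.999, 0.008]]
```

```bash
python3 - <<'E'
from h import *
for i in range(20):
    S=grab("scene")
    if i%5==4:
        s=arm.read_state();print(s["time_s"],s["eef_pos"].round(1),s["ft_force"].round(1),s["opening"].round(3))
c=lambda i,x,y:cv2.resize(i[y:y+150,x:x+100],(400,600),interpolation=cv2.INTER_CUBIC)
cv2.imwrite("pics/c7.png",c(S["color"][...,::-1],370,130))
E
```

```text
Traceback (most recent call last):
AttributeError: 'float' object has no attribute 'round'
```

```bash
python3 - <<'E'
from h import *
for i in range(16):
    S=grab("scene")
    if i%5==0:
        s=arm.read_state();print(s["time_s"],s["eef_pos"].round(1),s["ft_force"].round(1),s["opening"])
c=lambda i,x,y:cv2.resize(i[y:y+150,x:x+100],(400,600),interpolation=cv2.INTER_CUBIC)
cv2.imwrite("pics/c7.png",c(S["color"][...,::-1],370,130))
E
```

```text
9.6667 [504.4 168.8 276.6] [ 0.6 -1.2 13.7] 0.21858705618056498
9.9167 [504.4 168.8 276.6] [ 0.5 -0.6 15.8] 0.22025760358210672
10.1667 [504.5 168.8 276.6] [ 0.7 -0.7 14.7] 0.2223022572146001
10.4167 [504.4 168.8 276.6] [ 0.7 -0.5 14.9] 0.2178398719459611
```

View pics/c7.png

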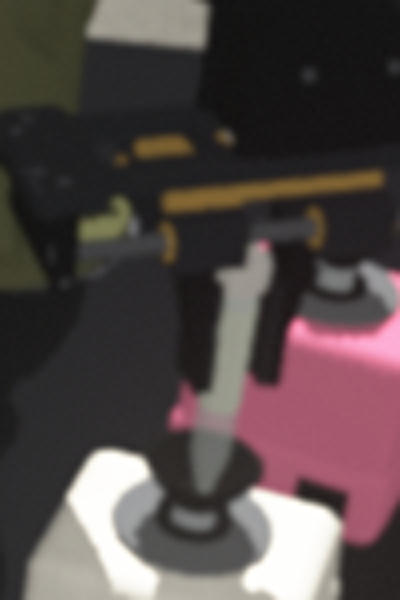

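The tube is upright with its foot in the cup at crop (205,487). The push has held steady at about 14.8 N with z constant for 1 s. Handing in.

```bash
python3 -c "
from bench import arm
print(arm.hand_in()); s=arm.read_state(); print(s['time_s'],s['ft_force'],s['eef_pos'])"
```

```text
the job is handed in; nothing more can be done
None
the job is handed in; nothing more can be done
```

I took the tall tube out of the rack and pressed it foot first into the white mixer's cup. I handed in at about 10.4 s with the grip and push still on. I did not touch the short tubes, the dropper bottle or the pink look-alike.

**Last checks**
- **Force:** the push held steady at 13.7–15.8 N for the last second, above the 10 N needed to reach the stop.
- **Head on its stop:** the tool went down about 5 mm after contact. It then stayed at z 276.6 mm as the push went from 12 to 15 N. I judged the stop from this, since the head travel itself can't be read.
- **Upright:** in the picture before lowering, the tube matched a plumb line over the cup. I had corrected a lean of about 2.5° by turning the tool. In the last picture it still stands upright in the cup, though I judged that by eye.

**Disagreements**
- **Gripper opening:** it read about 19.3 mm on a 17 mm tube, but stayed constant, so the tube did not appear to slip.
- **Sideways drift:** the tool drifted a few millimetres under load. I corrected most of it, leaving about 2 mm.

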